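Tip the cut vegetables into the saucepan

ROBOT

A 6-joint arm with a two-finger parallel gripper is mounted at the origin on a cart in front of the work surface, level with it; the furniture and walls round the work are solid. World frame = base frame: x ahead of the robot, y to its left, z up, the work surface at z = 0. Lengths are in m, angles in degrees, forces in N, time in s.
With the tool pointing down it reaches from about 0.275 to 1 m from the base axis. Payload 8.4 kg.
Tool frame: the origin (TCP) lies at the very end of the fingers, on their centre line; the grasp point (between the pads) lies 19 mm behind it (manip.pinch_z is the distance from the TCP to the grasp point, in m); z points along the fingers, y is the line along which they close (so a half turn about z gives the same grasp; the last joint's range is limited). The gripper opens to 85 mm and grips with 20 to 120 N. Pads are 22 mm wide; open, the fingers measure 114 mm over their backs; the gripper's body (76 mm by 85 mm) begins 54 mm behind the grasp point. The pads swing forward as they close: fully open they stand 13 mm farther back than shut.
Start: joints at [-69.465, 20.225, 93.587, -0, 66.188, -0.138], TCP at [0.221, -0.585, 0.231] pointing down, gripper open.
Joint ranges: [-150.9, 150.9], [-52.94, 120.26], [3.33, 152.33], [-74.26, 254.26], [0, 154.13], [-172.89, 172.89]. Speed limits (degrees/s): [127.2, 127.2, 159.86, 180, 180, 180].

INTERFACE

Orientations are given as [roll, pitch, yaw] about the fixed x, y, z axes, in that order (R = Rz(yaw) Ry(pitch) Rx(roll)).
In Python, from rig import state, snapshot, manip gives the robot as it stands. The module is installed in compiled form; this text tells all that it offers.
- The arm moves only by the shell command python3 -m creep 'ROWS' [FORCE]. ROWS is JSON, a list of rows, each an object with "claw": the finger opening in mm, from 0 to 85.4; "delta_pos": the shift along the tool's x, y, z in mm, a list of three; "angular": the turn, a rotation vector about the tool's x, y, z in degrees, a list of three. A call has 1 to 5 rows; each row shifts and turns the commanded pose from where the row before left it, along the tool's axes as they then stand; what a row does not reach is not made up. A row lasts 1/8 s, in which the tool goes at most 62.5 mm and 10.7 degrees, less where a joint would pass 70% of its speed; a pose out of reach is approached as far as the arm can. A call is refused whole if a number of a shift passes 62.5 or a number of a turn 10.7, either way. A call with a gripper value outside its range is refused whole. The fingers move at their own pace and stop on an object; FORCE is the grip in N (left out, the last holds). Time passes only in rows, so rows that do not move let the fingers close. It gives the time, the measured TCP pose, the force, the opening and the grip force at its end, in the units of the state.
- state(): the state, without advancing time (a new reading comes with each control period).
- snapshot(name): name is "scene" or "top" or "wrist"; returns a dict with "color" (420x560x3 uint8, blue, green, red), "z_map" (420x560 float32, m along the optical axis (not along the pixel's ray), 0 where there is no reading), "fx", "fy", "cx", "cy" (pixels), "rvec" (rotation vector, rad) and "tvec" (3), from world to camera coordinates, as OpenCV has them. Camera axes: x right, y down, z forward; pixel columns grow to the right and rows downward; lengths in m; the calibration is good to about 2 mm. A picture is of the moment at which its call begins.
- manip.sign_off(): hands the job in; it is judged then, once.
The state is a dict: "time": time; "joints": joint angles; "qd": joint speeds; "tau": joint torques, N m; "position": TCP position; "tool_rot": TCP orientation; "force": force on the tool from outside, world axes, zero at the start; "torque": the same for the moment, N m; "grip_width": finger opening in m; "grip_force": force on a finger pad.
Only numpy, scipy, OpenCV 4.12 (cv2) and the standard library are available. Lean on these libraries where they do the work, as an engineer would, in place of code of your own. Each camera call takes 0.05 s, during which the arm holds its last target. There are 200 camera calls.

TASK

Get the stew going: take the lid off the saucepan and set it down out of the way, then pick up the green board by its handle and tip all six vegetable chunks off its mouth into the pan without touching them with the fingers. Lay the empty board flat on the stove or worktop again, and put the lid properly back on the pan. Leave the pan where it stands on its burner, and do not disturb the salt shaker, the pepper mill or the onion.

Things in the scene. Friction and masses are not known exactly. Their poses are not given: they have to be found in the camera images.
- pot: round steel saucepan on the back right burner grate (grate top 41 mm above the stove top): 85 mm high, rim 183 mm outside, about 172 mm inside diameter, inner floor 5 mm up; black loop handles at its own +y and -y sides reach 122 mm from the axis, 55 to 70 mm up. Origin: centre of its underside, z up
- lid: round steel lid, 187 mm diameter, 61 mm high with its black knob. Its collar, 163 mm diameter with a tapered foot, reaches 9 mm below the brim and goes inside the saucepan's rim; the 3 mm brim rests on the rim. Origin: centre of the collar's underside; seated, it is 76 mm above the saucepan's origin. About 0.25 kg
- lid_knob (a point): point to grip on the lid's black knob (34 mm diameter, 36 to 60 mm above the lid's origin), on the lid's axis 50 mm above its origin; the domed lid below it is 26 mm above the origin
- board: green plastic chopping board, flat on the stove top, handle towards the robot. Blade 150 mm long (own x -75 to 75), 6 mm thick; sides 20 mm high, 4 mm thick at the handle end and along both long edges; 128 mm wide, from x = 5 mm narrowing to an open mouth 94 mm wide (86 inside) at x = 75. Origin: centre of the blade's underside; x from handle to mouth, z up. About 0.3 kg
- board_grip (a point): point to grip on the board's straight handle bar, at x = -120 mm, y = 0, z = 22 mm of the board; the bar is 24 mm wide (y), 22 mm high (z 11 to 33 mm) and runs from x = -175 to -90 mm
- board_mouth (a point): middle of the edge of the pouring mouth, on the blade's upper face: x = +75 mm, y = 0, z = 6 mm of the board
- potato_1: cut potato (pale yellow) chunk, about 32x29x27 mm, 25 g, lying on the board. Origin: centre of its underside at the start
- carrot_1: cut carrot (orange) chunk, about 30x26x24 mm, 25 g, lying on the board. Origin: centre of its underside at the start
- carrot_2: cut carrot (orange) chunk, about 27x30x25 mm, 25 g, lying on the board. Origin: centre of its underside at the start
- potato_2: cut potato (pale yellow) chunk, about 34x30x28 mm, 25 g, lying on the board. Origin: centre of its underside at the start
- carrot_3: cut carrot (orange) chunk, about 29x25x24 mm, 25 g, lying on the board. Origin: centre of its underside at the start
- potato_3: cut potato (pale yellow) chunk, about 30x28x25 mm, 25 g, lying on the board. Origin: centre of its underside at the start
- salt_shaker: salt shaker, 44 mm diameter, 90 mm high, bystander. Origin: centre of its underside
- pepper_mill: wooden pepper mill, 58 mm diameter, 170 mm high, bystander. Origin: centre of its underside
- onion: red onion, about 84 mm across, 82 mm high, bystander. Origin: centre of its underside
Things that resemble listed ones, but are neither listed nor needed, are in the scene too. Leave any purple look-alike of the potato_1 alone.

How it is judged (in metres and radians):
On the way, in this order (a step that is already met when the one before it is completed fails the run):
1. the lid is off the saucepan, set down beside it and let go (horizontal distance between lid and pot above 0.15 m and height (world z) of lid below 0.075 m and linear speed of lid below 0.03 m/s and contact force between the fingers and lid below 0.1 N), for 0.1 s.
2. all six chunks are in the saucepan (horizontal distance between each of potato_1, carrot_1, carrot_2, potato_2, carrot_3, potato_3 and pot below 0.088 m and z of potato_1 in the frame of pot between 0 and 0.078 m and z of carrot_1 in the frame of pot between 0 and 0.078 m and z of carrot_2 in the frame of pot between 0 and 0.078 m and z of potato_2 in the frame of pot between 0 and 0.078 m and z of carrot_3 in the frame of pot between 0 and 0.078 m and z of potato_3 in the frame of pot between 0 and 0.078 m), for 0.1 s.
3. the empty board lies flat on the stove or worktop, let go (height (world z) of board below 0.055 m and angle between board's own z axis and vertical below 0.1 rad and linear speed of board below 0.03 m/s and contact force between the fingers and board below 0.1 N), for 0.1 s.
At the end, for the whole second after the job is handed in: all six chunks in the saucepan below its rim; lid seated (collar inside the rim, centred within 12 mm, within 4.5 mm of its seat, level); pan upright on its burner, moved under 40 mm; board flat (0.1 rad), underside under 55 mm above the stove top; lid and board let go and at rest (all of step 2 and all of step 3 and z of lid in the frame of pot between 0.071 and 0.0805 m and horizontal distance between lid and pot below 0.012 m and angle between the z axis of lid and the z axis of pot, either way round below 0.05 rad and angle between pot's own z axis and vertical below 0.05 rad and linear speed of lid below 0.02 m/s); the robot touches nothing.
It fails at once if a finger touches a chunk (over 0.3 N) (contact force between the fingers and potato_1 above 0.3 N or contact force between the fingers and carrot_1 above 0.3 N or contact force between the fingers and carrot_2 above 0.3 N or contact force between the fingers and potato_2 above 0.3 N or contact force between the fingers and carrot_3 above 0.3 N or contact force between the fingers and potato_3 above 0.3 N).
It fails at once if the saucepan is shoved over 40 mm from its place (distance of pot from where it was at the start of the episode above 0.04 m).
It fails at once if the salt shaker is moved over 30 mm or tipped over (distance of salt_shaker from where it was at the start of the episode above 0.03 m or angle between salt_shaker's own z axis and vertical above 0.4 rad).
It fails at once if the pepper mill is moved over 30 mm or tipped over (distance of pepper_mill from where it was at the start of the episode above 0.03 m or angle between pepper_mill's own z axis and vertical above 0.4 rad).
It fails at once if the onion is moved over 30 mm or tipped over (distance of onion from where it was at the start of the episode above 0.03 m).
It also fails if it takes over 64 s, if anything falls off the work surface, if the arm or the gripper's body presses on something with over 40 N, if the wrist force passes 120 N, or if a joint passes its speed limit or range.

## Working session

There is one attempt and no reset: what is moved stays moved. The work goes in short steps, Python scripts to look and compute and a shell command to move; the robot and the scene stay as the last step left them, time stands still between calls to the robot, and variables do not carry over. Pictures are saved under pics/ and viewed, at most 10 in all, crops included, and the job is handed in when it is done.

```bash
mkdir -p pics
cat > h.py <<'E'
import numpy as np, cv2
from rig import state, snapshot, manip
from scipy.spatial.transform import Rotation as R
def cloud(s):
    z=s["z_map"]; v,u=np.mgrid[:z.shape[0],:z.shape[1]]
    p=np.stack([(u-s["cx"])/s["fx"]*z,(v-s["cy"])/s["fy"]*z,z],-1)
    M=cv2.Rodrigues(np.array(s["rvec"],float))[0]
    w=(p-np.array(s["tvec"]).ravel())@M
    w[z==0]=np.nan
    return w
def st():
    s=state(); print({k:(np.round(s[k],4).tolist()) for k in("time","joints","position","tool_rot","force","grip_width","grip_force")}); return s
E
python3 - <<'E'
from h import *
st()
for n in("scene","top"):
    s=snapshot(n); cv2.imwrite(f"pics/{n}0.png",s["color"]); np.savez(f"{n}0.npz",w=cloud(s),c=s["color"])
E
```

```text
{'time': 0.0, 'joints': [-69.4647, 20.2638, 93.6286, -0.0001, 66.1887, -0.1388], 'position': [0.2205, -0.5843, 0.2306], 'tool_rot': [-179.9189, -0.0001, 20.6741], 'force': [-0.6836, 0.3212, 0.3033], 'grip_width': 0.0853, 'grip_force': 0.0}
```

View pics/top0.png

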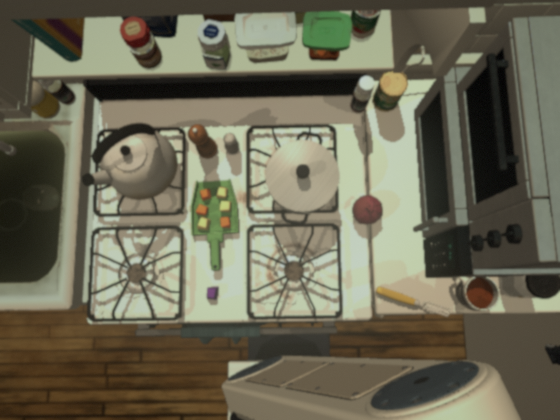

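View pics/scene0.png

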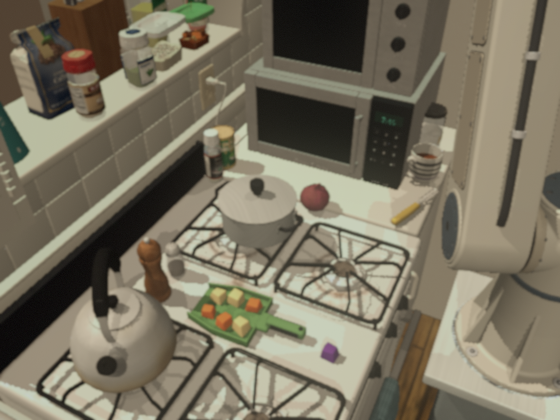

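The top view shows the pan with its lid (knob at about 303,171) and loop handles near (310,136) and (293,215). The board is at (214,208) with its handle down to (215,268), with the mill at (203,140), salt at (230,143), onion at (367,209) and the purple decoy at (212,293).

Run:
```python
from h import *
d=np.load("top0.npz");w=d["w"];c=d["c"]
for n,(u,v) in dict(knob=(303,171),lid=(275,175),stove=(228,280),mill=(203,140),salt=(230,141),onion=(367,209),purple=(212,293),grateF=(293,310),mouth=(213,184),hend=(215,266),pothandle=(293,215),edgefront=(230,318)).items(): print(n,np.round(w[v,u],3))
hsv=cv2.cvtColor(c,cv2.COLOR_BGR2HSV)
g=cv2.inRange(hsv,(40,70,30),(80,255,255))>0
v,u=np.mgrid[:420,:560]
reg=(u>180)&(u<250)&(v>170)&(v<280)
P=w[g&reg]; P=P[~np.isnan(P).any(1)]
print("green",len(P),P.min(0),P.max(0))
h=P[(P[:,2]>.02)&(P[:,2]<.045)]
# handle: low-x
x0=P[:,0].min()
H=P[P[:,0]<x0+.08]; print("handle",H.mean(0),np.median(H[:,2]))
B=[(a,np.round([P[(abs(P[:,0]-a)<.004)][:,1].min(),P[(abs(P[:,0]-a)<.004)][:,1].max()],3)) for a in np.arange(x0,P[:,0].max(),.01)]
for b in B: print(b)
K=w[(w[...,2]>.165)&(u>285)&(u<320)&(v>150)&(v<190)];print("knob",len(K),K.mean(0),K.min(0),K.max(0))
L=w[(w[...,2]>.118)&(u>255)&(u<350)&(v>125)&(v<215)];print("lid",len(L),(L.min(0)+L.max(0))/2,L.min(0),L.max(0))
for n,b in dict(mill=(185,115,218,162),salt=(221,130,240,158),onion=(350,190,385,228)).items():
    S=(u>b[0])&(u<b[2])&(v>b[1])&(v<b[3])&(w[...,2]>.06); Q=w[S]; print(n,(Q.min(0)+Q.max(0))/2,Q.max(0))
# non-green tops on board
S=reg&(w[...,2]>.024)&~g&(v<235); Q=w[S]; print("chunk",Q.min(0),Q.max(0))
# heights map of chunk region
```

```text
knob [ 0.616 -0.042  0.177]
lid [0.618 0.026 0.135]
stove [ 0.364  0.161 -0.001]
mill [0.71  0.207 0.144]
salt [0.727 0.146 0.083]
onion [ 0.54  -0.211  0.066]
purple [0.33  0.199 0.027]
grateF [ 0.282 -0.013 -0.008]
mouth [0.628 0.202 0.009]
hend [0.4   0.191 0.033]
pothandle [ 0.538 -0.019  0.001]
edgefront [ 0.263  0.155 -0.001]
green 1704 [ 0.39193223  0.13364412 -0.00297726] [0.63844439 0.26137096 0.03798982]
handle [0.43456303 0.19228311 0.03085788] 0.03129741727097109
(np.float64(0.39193223320347315), array([0.183, 0.199]))
(np.float64(0.40193223320347315), array([0.18 , 0.199]))
(np.float64(0.41193223320347316), array([0.181, 0.203]))
(np.float64(0.4219322332034732), array([0.183, 0.202]))
(np.float64(0.4319322332034732), array([0.184, 0.202]))
(np.float64(0.4419322332034732), array([0.183, 0.202]))
(np.float64(0.4519322332034732), array([0.183, 0.203]))
(np.float64(0.4619322332034732), array([0.183, 0.21 ]))
(np.float64(0.4719322332034732), array([0.175, 0.215]))
(np.float64(0.4819322332034732), array([0.175, 0.216]))
(np.float64(0.49193223320347323), array([0.135, 0.257]))

[... 634 characters left out ...]
322332034733), array([0.148, 0.251]))
(np.float64(0.6219322332034734), array([0.151, 0.251]))
(np.float64(0.6319322332034734), array([0.154, 0.248]))
knob 156 [ 0.61748989 -0.04111528  0.17572181] [ 0.60274037 -0.05695355  0.16511848] [ 0.63469944 -0.02530566  0.18303657]
lid 4175 [ 0.63059532 -0.04128405  0.15055929] [ 0.52613543 -0.13441873  0.11808201] [0.73505521 0.05185062 0.18303657]
mill [0.7295205  0.22178481 0.1157472 ] [0.75383294 0.24598196 0.17127967]
salt [0.73455676 0.14909831 0.07698182] [0.75061962 0.16592264 0.09281367]
onion [ 0.54341575 -0.22074397  0.07143141] [ 0.56744127 -0.19601426  0.08285968]
chunk [0.48390757 0.10036496 0.02402867] [0.66280385 0.2880632  0.03872232]
```

```bash
cat >> h.py <<'E'
def to(p,s=None):
    "tool-frame shift in mm to world TCP p"
    s=s or state(); r=R.from_euler("xyz",s["tool_rot"],degrees=True)
    return np.round(r.inv().apply(np.array(p)-s["position"])*1000,1)
E
python3 - <<'E'
from h import *
for n in("top0","scene0"):
    w=np.load(n+".npz")["w"].reshape(-1,3); w=w[~np.isnan(w).any(1)]
    for y in np.arange(-.6,.5,.05):
        q=w[(abs(w[:,1]-y)<.025)&(w[:,2]>.13)&(w[:,2]<.6)&(w[:,0]>.25)]
        if len(q): print(n,round(y,2),len(q),np.round(np.percentile(q[:,0],2),3),np.round(q[:,2].max(),2))
print(to([.34,-.36,.26]))
E
```

```text
top0 -0.6 744 0.31 0.35
top0 -0.55 786 0.322 0.36
top0 -0.5 1399 0.362 0.42
top0 -0.45 2952 0.363 0.54
top0 -0.4 19871 0.373 0.54
top0 -0.35 7010 0.373 0.52
top0 -0.3 21 0.897 0.24
top0 -0.25 11 0.839 0.16
top0 -0.2 2511 0.718 0.6
top0 -0.15 1620 0.735 0.56
top0 -0.1 2511 0.558 0.54
top0 -0.05 3110 0.541 0.53
top0 0.0 2858 0.55 0.54
top0 0.05 2000 0.59 0.54
top0 0.1 1837 0.734 0.56
top0 0.15 1260 0.735 0.56
top0 0.2 1948 0.715 0.55
top0 0.25 2172 0.721 0.57
top0 0.3 1226 0.658 0.51
top0 0.35 2997 0.616 0.46
top0 0.4 3732 0.61 0.6
top0 0.45 1497 0.607 0.6
scene0 -0.6 1062 0.31 0.46
scene0 -0.55 956 0.323 0.47
scene0 -0.5 977 0.359 0.48
scene0 -0.45 1113 0.36 0.5
scene0 -0.4 14914 0.37 0.51
scene0 -0.35 8906 0.367 0.5
scene0 -0.3 774 0.902 0.29
scene0 -0.25 681 0.903 0.5
scene0 -0.2 2247 0.733 0.52
scene0 -0.15 1375 0.632 0.53
scene0 -0.1 2160 0.553 0.53
scene0 -0.05 3120 0.536 0.56
scene0 0.0 3642 0.546 0.56
scene0 0.05 2934 0.584 0.58
scene0 0.1 3626 0.733 0.59
scene0 0.15 5730 0.735 0.6
scene0 0.2 3034 0.714 0.6
scene0 0.25 8010 0.726 0.6
scene0 0.3 5284 0.716 0.6
scene0 0.35 3368 0.609 0.46
scene0 0.4 4530 0.603 0.55
scene0 0.45 2235 0.605 0.46
[ 191.  -167.8  -29.1]
```

```bash
python3 -m creep '[{"claw":60,"delta_pos":[21,-47,-3],"angular":[0,0,0]},{"claw":60,"delta_pos":[21,-47,-3],"angular":[0,0,0]},{"claw":60,"delta_pos":[21,-47,-3],"angular":[0,0,0]},{"claw":60,"delta_pos":[21,-47,-3],"angular":[0,0,0]},{"claw":60,"delta_pos":[21,-47,-3],"angular":[0,0,0]}]' 40
python3 -m creep '[{"claw":60,"delta_pos":[21,-47,-3],"angular":[0,0,0]},{"claw":60,"delta_pos":[0,0,0],"angular":[0,0,10.3]},{"claw":60,"delta_pos":[0,0,0],"angular":[0,0,10.3]},{"claw":60,"delta_pos":[0,0,0],"angular":[0,0,0]}]'
python3 - <<'E'
from h import *
s=st();print(to([.618,-.041,.24]))
E
```

```text
time: 0.72
position: [0.2357, -0.3261, 0.2461]
tool_rot: [-180.0, -0.0, 20.6]
force: [0.6, 0.6, -0.4]
grip_width: 0.06
grip_force: 0.0
time: 1.23
position: [0.2389, -0.2762, 0.2492]
tool_rot: [-180.0, 0.0, 0.2]
force: [0.4, 0.7, 0.4]
grip_width: 0.0602
grip_force: 0.0
{'time': 1.225, 'joints': [-49.3765, -5.5048, 121.2714, -0.0007, 64.2398, 40.4645], 'position': [0.2389, -0.2762, 0.2492], 'tool_rot': [-179.9955, 0.0046, 0.1593], 'force': [0.3684, 0.7203, 0.3682], 'grip_width': 0.0602, 'grip_force': 0.0}
[ 379.7 -234.1    9.2]
```

```bash
python3 -m creep '[{"claw":60,"delta_pos":[47.5,-29.3,0],"angular":[0,0,0]},{"claw":60,"delta_pos":[47.5,-29.3,0],"angular":[0,0,0]},{"claw":60,"delta_pos":[47.5,-29.3,0],"angular":[0,0,0]},{"claw":60,"delta_pos":[47.5,-29.3,0],"angular":[0,0,0]},{"claw":60,"delta_pos":[47.5,-29.3,0],"angular":[0,0,0]}]'
python3 -m creep '[{"claw":60,"delta_pos":[47.5,-29.3,0],"angular":[0,0,0]},{"claw":60,"delta_pos":[47.5,-29.3,0],"angular":[0,0,0]},{"claw":60,"delta_pos":[47.5,-29.3,0],"angular":[0,0,0]},{"claw":60,"delta_pos":[0,0,0],"angular":[0,0,0]}]'
python3 - <<'E'
from h import *
s=st();
p=snapshot("wrist"); cv2.imwrite("pics/w1.png",p["color"]);w=cloud(p)
K=w[(w[...,2]>.166)&(w[...,2]<.19)&(np.hypot(w[...,0]-.618,w[...,1]+.041)<.05)]
if len(K): print(len(K),(K.min(0)+K.max(0))/2,K.min(0),K.max(0),np.percentile(K[:,2],90))
L=w[(w[...,2]>.12)&(w[...,2]<.19)&(np.hypot(w[...,0]-.618,w[...,1]+.041)<.12)]
if len(L): print(len(L),(L.min(0)+L.max(0))/2,L.min(0),L.max(0))
print(to([.618,-.041,.151]))
E
```

```text
time: 1.85
position: [0.4777, -0.1285, 0.2491]
tool_rot: [180.0, 0.0, 0.4]
force: [-0.3, -1.0, -0.2]
grip_width: 0.0603
grip_force: 0.0
time: 2.35
position: [0.6212, -0.0396, 0.2482]
tool_rot: [-180.0, 0.0, 0.5]
force: [-0.9, 0.2, 0.6]
grip_width: 0.0598
grip_force: 0.0
{'time': 2.35, 'joints': [-3.8049, 19.1413, 92.9099, 0.0325, 67.9523, 85.7174], 'position': [0.6212, -0.0396, 0.2482], 'tool_rot': [-179.9697, 0.0012, 0.4655], 'force': [-0.8804, 0.2042, 0.6223], 'grip_width': 0.0598, 'grip_force': 0.0}
1559 [ 0.61847404 -0.04193822  0.17288047] [ 0.60158444 -0.05827961  0.16605613] [ 0.63536363 -0.02559684  0.17970482] 0.17816893236719872
33185 [ 0.61796676 -0.04198019  0.15346636] [ 0.52499377 -0.13489771  0.12722791] [0.71093975 0.05093733 0.17970482]
[-1.1  0.2 97.1]
```

```bash
python3 -m creep '[{"claw":60,"delta_pos":[-1.5,1,50],"angular":[0,0,0]},{"claw":60,"delta_pos":[-1.5,1,40],"angular":[0,0,0]},{"claw":60,"delta_pos":[0,0,7],"angular":[0,0,0]},{"claw":20,"delta_pos":[0,0,0],"angular":[0,0,0]},{"claw":20,"delta_pos":[0,0,0],"angular":[0,0,0]}]' 60
python3 -m creep '[{"claw":20,"delta_pos":[0,0,0],"angular":[0,0,0]},{"claw":20,"delta_pos":[0,0,-10],"angular":[0,0,0]},{"claw":20,"delta_pos":[0,0,-30],"angular":[0,0,0]},{"claw":20,"delta_pos":[0,0,-30],"angular":[0,0,0]},{"claw":20,"delta_pos":[0,0,0],"angular":[0,0,0]}]'
python3 - <<'E'
from h import *
s=st()
w=np.load("top0.npz")["w"]; w=w.reshape(-1,3)
q=w[(w[:,2]>.032)&(w[:,2]<.06)&(w[:,0]<.5)&(w[:,0]>.2)&(w[:,1]<.15)&(w[:,1]>-.2)]
print(q.min(0),q.max(0),np.percentile(q[:,2],[10,50,90]))
E
```

```text
time: 3.02
position: [0.6167, -0.0439, 0.1544]
tool_rot: [180.0, -0.2, 0.1]
force: [-0.8, -0.5, -1.0]
grip_width: 0.0316
grip_force: 59.5
time: 3.65
position: [0.6173, -0.0436, 0.2252]
tool_rot: [180.0, -0.3, 0.1]
force: [0.7, 0.3, -2.0]
grip_width: 0.0319
grip_force: 60.0
{'time': 3.65, 'joints': [-4.1797, 19.8498, 94.949, 0.0044, 64.9004, 85.7354], 'position': [0.6173, -0.0436, 0.2252], 'tool_rot': [179.9816, -0.3003, 0.0831], 'force': [0.6541, 0.3304, -2.0094], 'grip_width': 0.0319, 'grip_force': 59.9638}
[ 0.2700679  -0.13522321  0.03201576] [0.49933893 0.1009623  0.04796443] [0.034645   0.03852786 0.04163283]
```

```bash
python3 -m creep '[{"claw":20,"delta_pos":[-45,-5,0],"angular":[0,0,0]},{"claw":20,"delta_pos":[-47,-6,0],"angular":[0,0,0]},{"claw":20,"delta_pos":[-47,-6,0],"angular":[0,0,0]},{"claw":20,"delta_pos":[-47,-5,20],"angular":[0,0,0]},{"claw":20,"delta_pos":[-46,-5,30],"angular":[0,0,0]}]'
python3 -m creep '[{"claw":20,"delta_pos":[0,0,40],"angular":[0,0,0]},{"claw":20,"delta_pos":[0,0,35],"angular":[0,0,0]},{"claw":20,"delta_pos":[0,0,10],"angular":[0,0,0]},{"claw":20,"delta_pos":[0,0,0],"angular":[0,0,0]}]'
python3 -m creep '[{"claw":20,"delta_pos":[0,0,6],"angular":[0,0,0]},{"claw":20,"delta_pos":[0,0,4],"angular":[0,0,0]},{"claw":20,"delta_pos":[0,0,0],"angular":[0,0,0]}]'
```

```text
time: 4.28
position: [0.3821, -0.0167, 0.1715]
tool_rot: [180.0, -0.1, 0.1]
force: [0.4, 0.3, -3.0]
grip_width: 0.0318
grip_force: 60.0
time: 4.78
position: [0.3832, -0.0168, 0.087]
tool_rot: [-180.0, 0.1, 0.1]
force: [0.3, -0.3, -2.1]
grip_width: 0.0314
grip_force: 60.2
time: 5.15
position: [0.3843, -0.0169, 0.0781]
tool_rot: [180.0, -0.1, 0.1]
force: [-2.0, -0.6, 6.4]
grip_width: 0.0316
grip_force: 61.1
```

```bash
python3 -m creep '[{"claw":60,"delta_pos":[0,0,0],"angular":[0,0,0]},{"claw":60,"delta_pos":[0,0,0],"angular":[0,0,0]},{"claw":60,"delta_pos":[0,0,-20],"angular":[0,0,0]},{"claw":60,"delta_pos":[0,0,-50],"angular":[0,0,0]},{"claw":60,"delta_pos":[0,-20,-50],"angular":[0,0,0]}]'
python3 -m creep '[{"claw":60,"delta_pos":[10,-55,0],"angular":[0,0,0]},{"claw":60,"delta_pos":[10,-55,0],"angular":[0,0,0]},{"claw":60,"delta_pos":[15,-50,0],"angular":[0,0,0]},{"claw":60,"delta_pos":[0,-29,0],"angular":[0,0,-2.5]},{"claw":60,"delta_pos":[0,0,0],"angular":[0,0,0]}]'
python3 - <<'E'
from h import *
s=st();print(s["force"])
p=snapshot("wrist"); cv2.imwrite("pics/w2.png",p["color"]);w=cloud(p)
hsv=cv2.cvtColor(p["color"],cv2.COLOR_BGR2HSV); g=cv2.inRange(hsv,(40,70,30),(80,255,255))>0
P=w[g&~np.isnan(w).any(2)]; print(len(P),P.min(0),P.max(0))
for a in np.arange(.39,.65,.015):
    q=P[(abs(P[:,0]-a)<.003)&(P[:,2]>.005)]
    if len(q): print(round(a,3),np.round([q[:,1].min(),q[:,1].max(),(q[:,1].min()+q[:,1].max())/2,np.median(q[:,2])],4))
t=snapshot("top"); w=cloud(t)
L=w[(w[...,2]>.03)&(np.hypot(w[...,0]-.384,w[...,1]+.017)<.11)&(w[...,2]<.12)]
L=L[L[:,2]>.048]
print("lid",(L.min(0)+L.max(0))/2,L.max(0)-L.min(0),L[:,2].max())
E
```

```text
time: 5.78
position: [0.3833, 0.0028, 0.1986]
tool_rot: [180.0, 0.0, -0.0]
force: [0.6, 0.0, 0.2]
grip_width: 0.06
grip_force: 0.0
time: 6.4
position: [0.4184, 0.1938, 0.1972]
tool_rot: [-180.0, 0.0, 2.7]
force: [-0.3, 0.5, -0.2]
grip_width: 0.0601
grip_force: 0.0
{'time': 6.4, 'joints': [24.6608, 7.8167, 114.9856, 0.0121, 57.1937, 111.9104], 'position': [0.4184, 0.1938, 0.1972], 'tool_rot': [-179.9891, 0.0002, 2.7438], 'force': [-0.3483, 0.4673, -0.2439], 'grip_width': 0.0601, 'grip_force': 0.0}
[-0.34828401  0.46727516 -0.24392262]
13381 [0.39044049 0.1317529  0.00221796] [0.59506108 0.2613031  0.03466214]
0.39 [0.1814 0.1993 0.1903 0.0319]
0.405 [0.1799 0.202  0.1909 0.032 ]
0.42 [0.1807 0.2026 0.1916 0.0322]
0.435 [0.1806 0.2032 0.1919 0.0319]
0.45 [0.1815 0.2048 0.1931 0.032 ]
0.465 [0.1741 0.2147 0.1944 0.0311]
0.48 [0.173  0.2152 0.1941 0.0192]
0.495 [0.1318 0.2574 0.1946 0.0062]
0.51 [0.1325 0.2583 0.1954 0.006 ]
0.525 [0.1331 0.2591 0.1961 0.0059]
0.54 [0.134  0.2598 0.1969 0.0058]
0.555 [0.1346 0.2604 0.1975 0.006 ]
0.57 [0.1357 0.2611 0.1984 0.0059]
0.585 [0.1392 0.258  0.1986 0.0058]
lid [ 0.38805704 -0.01638114  0.07651674] [0.18339318 0.18465127 0.05698886] 0.10501117242112525
```

View pics/w2.png

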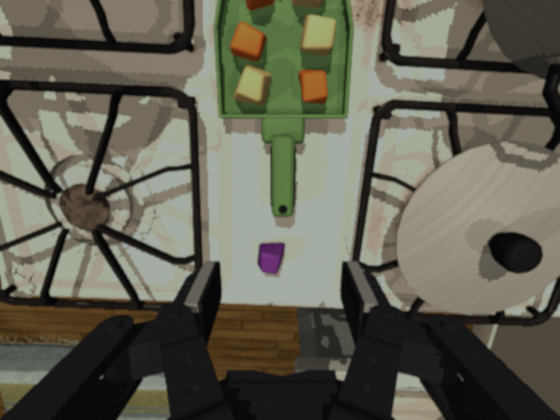

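The wrist picture shows the lid flat on the front right grate, knob at (515,252). The handle bar is at about (284,175) with a wider collar at (284,128), and the purple decoy sits well behind it at (270,257).

```bash
python3 -m creep '[{"claw":60,"delta_pos":[-20,0,20],"angular":[0,10,0]},{"claw":60,"delta_pos":[-10,0,30],"angular":[0,10,0]},{"claw":60,"delta_pos":[0,0,0],"angular":[0,0,0]}]'
python3 - <<'E'
from h import *
s=st();print(to([.4405,.1925,.009]))
E
```

```text
time: 6.88
position: [0.3912, 0.1862, 0.1465]
tool_rot: [179.4, -18.7, 2.5]
force: [-0.0, -0.0, 0.2]
grip_width: 0.0598
grip_force: 0.0
{'time': 6.875, 'joints': [33.0776, 2.8068, 132.086, -19.7086, 30.6605, 136.3665], 'position': [0.3912, 0.1862, 0.1465], 'tool_rot': [179.3873, -18.689, 2.5483], 'force': [-0.0376, -0.032, 0.1593], 'grip_width': 0.0598, 'grip_force': 0.0}
[  2.9  -5.6 146.1]
```

```bash
python3 -m creep '[{"claw":60,"delta_pos":[1,-2,30],"angular":[0,0,0]},{"claw":60,"delta_pos":[1,-2,30],"angular":[0,0,0]},{"claw":60,"delta_pos":[1,-1,30],"angular":[0,0,0]},{"claw":60,"delta_pos":[0,0,15],"angular":[0,0,0]},{"claw":60,"delta_pos":[0,0,0],"angular":[0,0,0]}]'
python3 - <<'E'
from h import *
s=st();print(to([.4405,.1925,.009]))
E
```

```text
time: 7.5
position: [0.4344, 0.1943, 0.0507]
tool_rot: [179.5, -18.9, 2.4]
force: [-0.1, -0.4, 0.5]
grip_width: 0.0597
grip_force: 0.0
{'time': 7.5, 'joints': [30.5785, 18.5527, 131.563, -35.3544, 16.1713, 151.2194], 'position': [0.4344, 0.1943, 0.0507], 'tool_rot': [179.4926, -18.9253, 2.36], 'force': [-0.1192, -0.4123, 0.4851], 'grip_width': 0.0597, 'grip_force': 0.0}
[-7.8  1.7 41.4]
```

```bash
python3 -m creep '[{"claw":60,"delta_pos":[0,0,0],"angular":[0,-10,0]},{"claw":60,"delta_pos":[0,0,0],"angular":[0,-2,0]},{"claw":60,"delta_pos":[0,0,0],"angular":[0,0,0]}]'
python3 - <<'E'
from h import *
s=st();print(to([.437,.1925,.008]))
E
```

```text
time: 7.88
position: [0.4378, 0.1882, 0.0515]
tool_rot: [178.4, -12.2, 2.0]
force: [-0.5, -0.7, -0.2]
grip_width: 0.0599
grip_force: 0.0
{'time': 7.875, 'joints': [27.9169, 19.3743, 126.8996, -16.5091, 24.3467, 130.6238], 'position': [0.4378, 0.1882, 0.0515], 'tool_rot': [178.4044, -12.1572, 1.9686], 'force': [-0.471, -0.7034, -0.1531], 'grip_width': 0.0599, 'grip_force': 0.0}
[-9.8 -5.5 42.2]
```

```bash
python3 -m creep '[{"claw":60,"delta_pos":[0,0,0],"angular":[0,-4,0]},{"claw":60,"delta_pos":[0,0,0],"angular":[0,0,0]}]'
cat >> h.py <<'E'
def turn(rpy):
    s=state(); a=R.from_euler("xyz",s["tool_rot"],degrees=True); b=R.from_euler("xyz",rpy,degrees=True)
    return np.round((a.inv()*b).as_rotvec(degrees=True),2)
E
python3 - <<'E'
from h import *
s=st();print(to([.437,.1925,.008]),turn([180,-8,2.6]))
E
```

```text
time: 8.12
position: [0.4372, 0.1882, 0.0509]
tool_rot: [178.4, -8.2, 1.9]
force: [0.1, 0.2, -0.0]
grip_width: 0.0599
grip_force: 0.0
{'time': 8.125, 'joints': [26.6104, 20.2537, 124.4023, -10.1115, 28.9457, 123.4252], 'position': [0.4372, 0.1882, 0.0509], 'tool_rot': [178.3958, -8.1861, 1.8811], 'force': [0.0678, 0.1875, -0.0308], 'grip_width': 0.0599, 'grip_force': 0.0}
[-6.2 -5.5 42.3] [ 1.71 -0.18 -0.71]
```

```bash
python3 -m creep '[{"claw":60,"delta_pos":[-6,-5.5,0],"angular":[1.7,0,-0.7]},{"claw":60,"delta_pos":[0,0,15],"angular":[0,0,0]},{"claw":60,"delta_pos":[0,0,15],"angular":[0,0,0]},{"claw":60,"delta_pos":[0,0,9],"angular":[0,0,0]},{"claw":60,"delta_pos":[0,0,0],"angular":[0,0,0]}]'
python3 - <<'E'
from h import *
s=st();print(to([.437,.1925,.008]),turn([180,-8,2.6]))
E
```

```text
time: 8.75
position: [0.4346, 0.1931, 0.0092]
tool_rot: [179.9, -7.9, 2.7]
force: [0.9, -0.7, -0.2]
grip_width: 0.0602
grip_force: 0.0
{'time': 8.75, 'joints': [26.1201, 25.132, 125.5782, -8.6205, 22.2714, 121.2464], 'position': [0.4346, 0.1931, 0.0092], 'tool_rot': [179.8864, -7.9396, 2.6613], 'force': [0.871, -0.6829, -0.179], 'grip_width': 0.0602, 'grip_force': 0.0}
[2.2 0.7 1.5] [0.11 0.06 0.06]
```

```bash
python3 -m creep '[{"claw":12,"delta_pos":[0,0,0],"angular":[0,0,0]},{"claw":12,"delta_pos":[0,0,0],"angular":[0,0,0]},{"claw":12,"delta_pos":[0,0,0],"angular":[0,0,0]},{"claw":12,"delta_pos":[0,0,-3],"angular":[0,0,0]},{"claw":12,"delta_pos":[1,0,-7],"angular":[0,0,0]}]' 120
python3 -m creep '[{"claw":12,"delta_pos":[2,0,-15],"angular":[0,0,0]},{"claw":12,"delta_pos":[2,0,-18],"angular":[0,0,0]},{"claw":12,"delta_pos":[3,0,-20],"angular":[0,0,0]},{"claw":12,"delta_pos":[2,0,-10],"angular":[0,0,0]},{"claw":12,"delta_pos":[0,0,0],"angular":[0,0,0]}]'
python3 - <<'E'
from h import *
s=st()
p=snapshot("scene"); cv2.imwrite("pics/s2.png",p["color"])
for n in("top","wrist"):
    p=snapshot(n);w=cloud(p)
    hsv=cv2.cvtColor(p["color"],cv2.COLOR_BGR2HSV); g=cv2.inRange(hsv,(40,70,30),(80,255,255))>0
    P=w[g&~np.isnan(w).any(2)]; P=P[(P[:,0]<.7)&(P[:,0]>.3)&(P[:,1]>.1)&(P[:,2]>.02)&(P[:,2]<.2)]
    for a in np.arange(.39,.66,.03):
        q=P[(abs(P[:,0]-a)<.004)]
        if len(q)>3: print(n,round(a,3),np.round([q[:,1].min(),q[:,1].max(),(q[:,1].min()+q[:,1].max())/2,np.median(q[:,2])],4))
E
```

```text
time: 9.38
position: [0.4339, 0.193, 0.0203]
tool_rot: [179.9, -7.9, 2.7]
force: [0.6, 0.6, -4.5]
grip_width: 0.0212
grip_force: 117.8
time: 10.0
position: [0.4354, 0.1938, 0.085]
tool_rot: [180.0, -8.1, 2.6]
force: [0.1, -0.5, -5.1]
grip_width: 0.0217
grip_force: 117.9
{'time': 10.0, 'joints': [26.1432, 16.1148, 123.7366, -5.9927, 32.8165, 118.3298], 'position': [0.4354, 0.1938, 0.085], 'tool_rot': [179.9944, -8.1446, 2.6435], 'force': [0.0822, -0.5016, -5.1022], 'grip_width': 0.0217, 'grip_force': 117.908}
top 0.48 [0.1752 0.198  0.1866 0.0907]
top 0.51 [0.1337 0.2577 0.1957 0.0785]
top 0.54 [0.1342 0.2605 0.1974 0.0778]
top 0.57 [0.1364 0.2794 0.2079 0.0776]
top 0.6 [0.1444 0.2549 0.1996 0.0774]
top 0.63 [0.1552 0.2477 0.2014 0.0774]
wrist 0.39 [0.181  0.2029 0.192  0.1044]
wrist 0.42 [0.1813 0.2037 0.1925 0.1048]
wrist 0.45 [0.1822 0.2058 0.194  0.1045]
wrist 0.48 [0.1735 0.2167 0.1951 0.0916]
wrist 0.51 [0.1326 0.2901 0.2113 0.0777]
wrist 0.54 [0.1339 0.2916 0.2128 0.0774]
wrist 0.57 [0.1055 0.1462 0.1258 0.0767]
```

View pics/s2.png

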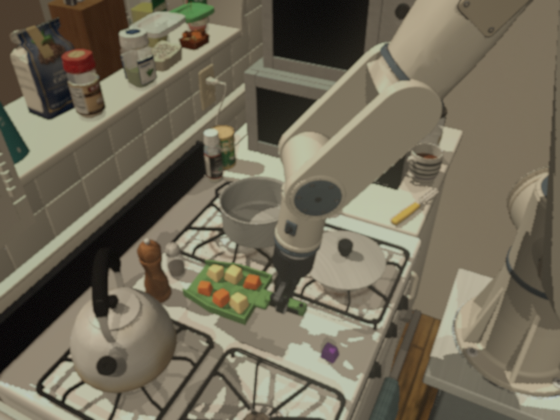

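The board is held level with all six chunks on it at around (225,290). The pan at (260,212) is open.

```bash
python3 - <<'E'
from h import *
s=state();p=np.array(s["position"]);print(to(p+[0,0,.075]),to(p+[-.063,-.2435,0]))
E
python3 -m creep '[{"claw":12,"delta_pos":[1,0,-8],"angular":[0,0,0]},{"claw":12,"delta_pos":[3,0,-18],"angular":[0,0,0]},{"claw":12,"delta_pos":[3,0,-22],"angular":[0,0,0]},{"claw":12,"delta_pos":[2,0,-18],"angular":[0,0,0]},{"claw":12,"delta_pos":[1,0,-8],"angular":[0,0,0]}]'
```

```text
[ 10.4   0.1 -74.3] [-73.5 240.3 -10. ]
time: 10.78
position: [0.4346, 0.1937, 0.1596]
tool_rot: [180.0, -8.1, 2.7]
force: [-0.0, 0.2, -3.1]
grip_width: 0.0214
grip_force: 118.0
```

```bash
python3 -m creep '[{"claw":12,"delta_pos":[-3.7,12,-0.5],"angular":[0,0,0]},{"claw":12,"delta_pos":[-6,20,-0.8],"angular":[0,0,0]},{"claw":12,"delta_pos":[-8.6,28,-1.2],"angular":[0,0,0]},{"claw":12,"delta_pos":[-9.2,30,-1.3],"angular":[0,0,0]},{"claw":12,"delta_pos":[-9.2,30,-1.3],"angular":[0,0,0]}]'
python3 -m creep '[{"claw":12,"delta_pos":[-9.2,30,-1.3],"angular":[0,0,0]},{"claw":12,"delta_pos":[-9.2,30,-1.3],"angular":[0,0,0]},{"claw":12,"delta_pos":[-8.6,28,-1.2],"angular":[0,0,0]},{"claw":12,"delta_pos":[-6,20,-0.8],"angular":[0,0,0]},{"claw":12,"delta_pos":[-3.7,12,-0.5],"angular":[0,0,0]}]'
python3 -m creep '[{"claw":12,"delta_pos":[0,0,0],"angular":[0,0,0]}]'
python3 - <<'E'
from h import *
s=st()
p=snapshot("top");w=cloud(p);cv2.imwrite("pics/t2.png",p["color"])
p2=snapshot("scene");cv2.imwrite("pics/s3.png",p2["color"])
hsv=cv2.cvtColor(p["color"],cv2.COLOR_BGR2HSV); g=cv2.inRange(hsv,(40,70,30),(80,255,255))>0
P=w[g&~np.isnan(w).any(2)]; P=P[(P[:,0]<.7)&(P[:,0]>.3)&(abs(P[:,1])<.2)&(P[:,2]>.1)&(P[:,2]<.2)]
for a in np.arange(.39,.66,.02):
        q=P[(abs(P[:,0]-a)<.004)]
        if len(q)>3: print(round(a,3),np.round([q[:,1].min(),q[:,1].max(),(q[:,1].min()+q[:,1].max())/2,np.median(q[:,2])],4))
print(P[:,0].max())
m=np.array([.2016,.0017,.0359]); r=R.from_euler("xyz",s["tool_rot"],degrees=True)
print("mouth",s["position"]+r.apply(m))
for th in(-4,-6): print(th,np.round((m-R.from_rotvec([0,th,0],degrees=True).apply(m))*1000,1))
E
```

```text
time: 11.4
position: [0.4013, 0.0704, 0.1577]
tool_rot: [179.9, -7.9, 2.7]
force: [-0.0, -0.7, -4.7]
grip_width: 0.0217
grip_force: 118.0
time: 12.02
position: [0.3697, -0.0508, 0.1578]
tool_rot: [179.9, -7.9, 2.6]
force: [0.1, 0.7, -5.3]
grip_width: 0.0215
grip_force: 118.1
time: 12.15
position: [0.3701, -0.0504, 0.1579]
tool_rot: [180.0, -7.9, 2.5]
force: [-0.7, -0.4, -4.0]
grip_width: 0.0218
grip_force: 118.1
{'time': 12.15, 'joints': [-9.455, -1.1924, 131.5458, 2.3927, 41.8956, 76.3289], 'position': [0.3701, -0.0504, 0.1579], 'tool_rot': [179.9511, -7.937, 2.5466], 'force': [-0.7241, -0.421, -3.973], 'grip_width': 0.0218, 'grip_force': 118.1362}
0.41 [-0.0682 -0.0281 -0.0482  0.1663]
0.43 [-0.1108  0.014  -0.0484  0.1528]
0.45 [-0.1094  0.0161 -0.0467  0.1511]
0.47 [-0.1084  0.0157 -0.0463  0.1516]
0.49 [-0.1085  0.0179 -0.0453  0.1514]
0.51 [-0.1068  0.0151 -0.0458  0.1509]
0.53 [-0.1031  0.0125 -0.0453  0.1509]
0.55 [-0.0961  0.0073 -0.0444  0.1498]
0.57 [-0.09    0.0046 -0.0427  0.15  ]
0.5750547813971998
mouth [ 0.57458047 -0.04306251  0.15020248]
-4 [  3.   0. -14.]
-6 [  4.9   0.  -20.9]
```

View pics/t2.png

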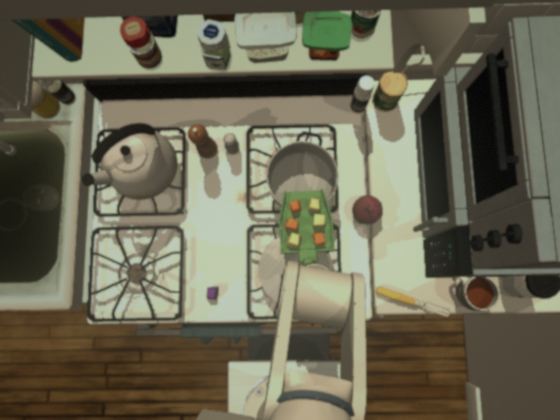

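The mouth is at about (306,193) over the near part of the pan opening. All six chunks are still on the blade.

```bash
python3 -m creep '[{"claw":12,"delta_pos":[5,0,-14],"angular":[0,-4,0]},{"claw":12,"delta_pos":[7,0,-20.9],"angular":[0,-6,0]},{"claw":12,"delta_pos":[6,0,-20.9],"angular":[0,-6,0]},{"claw":12,"delta_pos":[3,0,-14],"angular":[0,-4,0]},{"claw":12,"delta_pos":[0,0,0],"angular":[0,0,0]}]'
cat > look.py <<'E'
from h import *
import sys
s=st()
m=np.array([.2016,.0017,.0359]); r=R.from_euler("xyz",s["tool_rot"],degrees=True)
print("mouth",s["position"]+r.apply(m))
for n in("top","scene"):
    p=snapshot(n);w=cloud(p);hsv=cv2.cvtColor(p["color"],cv2.COLOR_BGR2HSV)
    for c,lo,hi in(("car",(2,150,80),(14,255,255)),("pot",(16,80,120),(30,255,255))):
        k=cv2.inRange(hsv,lo,hi); N,L,S,C=cv2.connectedComponentsWithStats(k)
        for i in range(1,N):
            q=w[L==i];q=q[~np.isnan(q).any(1)]
            if S[i,4]>12 and len(q):
                q=np.median(q,0)
                if .35<q[0]<.76 and abs(q[1])<.3: print(n,c,S[i,4],C[i].round(),q.round(3))
    cv2.imwrite(f"pics/{n}_{sys.argv[1]}.png",p["color"])
E
python3 look.py a
```

```text
time: 12.88
position: [0.3933, -0.0481, 0.2287]
tool_rot: [179.9, 11.9, 2.7]
force: [-0.8, -0.5, -4.6]
grip_width: 0.0221
grip_force: 118.2
{'time': 12.875, 'joints': [-5.651, 6.4973, 113.0051, -1.8703, 72.2268, 82.3819], 'position': [0.3933, -0.0481, 0.2287], 'tool_rot': [179.9306, 11.8528, 2.7138], 'force': [-0.7997, -0.5158, -4.596], 'grip_width': 0.0221, 'grip_force': 118.1658}
mouth [ 0.58307312 -0.04085863  0.15217968]
top car 236 [134.  30.] [0.757 0.244 0.561]
top car 43 [321.  53.] [ 0.756 -0.068  0.481]
top pot 13 [287. 232.] [ 0.465 -0.001  0.21 ]
scene car 142 [197.  35.] [ 0.76  -0.068  0.484]
scene car 465 [78. 61.] [0.75  0.261 0.555]
scene car 149 [321. 180.] [ 0.471 -0.065  0.211]
scene car 263 [288. 196.] [ 0.516 -0.008  0.19 ]
scene car 182 [146. 251.] [0.721 0.238 0.153]
scene pot 30 [79. 87.] [0.751 0.269 0.519]
scene pot 26 [ 87. 103.] [0.748 0.266 0.492]
scene pot 727 [300. 188.] [ 0.51  -0.055  0.195]
```

```bash
python3 -m creep '[{"claw":12,"delta_pos":[3,0,-14],"angular":[0,-4,0]},{"claw":12,"delta_pos":[3,0,-14],"angular":[0,-4,0]},{"claw":12,"delta_pos":[3,0,-14],"angular":[0,-4,0]},{"claw":12,"delta_pos":[0,0,0],"angular":[0,0,0]}]'
python3 look.py b | tail -n +2
python3 -m creep '[{"claw":12,"delta_pos":[3,0,-14],"angular":[0,-4,0]},{"claw":12,"delta_pos":[3,0,-14],"angular":[0,-4,0]},{"claw":12,"delta_pos":[0,0,0],"angular":[0,0,0]},{"claw":12,"delta_pos":[0,0,0],"angular":[0,0,0]}]'
python3 look.py c | tail -n +2
```

```text
time: 13.48
position: [0.412, -0.0476, 0.2659]
tool_rot: [179.9, 23.9, 2.6]
force: [-0.3, 1.3, -4.5]
grip_width: 0.0217
grip_force: 118.2
mouth [ 0.58169979 -0.04145065  0.15142809]
top car 236 [134.  30.] [0.757 0.245 0.561]
top car 40 [321.  52.] [ 0.756 -0.067  0.481]
top car 16 [200. 128.] [0.735 0.214 0.157]
top car 23 [286. 205.] [0.528 0.    0.208]
scene car 457 [78. 61.] [0.75  0.262 0.555]
scene car 146 [308. 173.] [ 0.502 -0.065  0.22 ]
scene car 226 [277. 192.] [ 0.544 -0.008  0.195]
scene car 204 [146. 251.] [0.722 0.238 0.151]
scene pot 27 [78. 87.] [0.752 0.268 0.519]
scene pot 24 [ 86. 103.] [0.748 0.267 0.492]
scene pot 559 [290. 182.] [ 0.534 -0.055  0.202]
time: 14.08
position: [0.4283, -0.0468, 0.2887]
tool_rot: [179.9, 31.9, 2.6]
force: [-0.1, -0.2, -3.1]
grip_width: 0.0216
grip_force: 118.4
mouth [ 0.58046809 -0.0416318   0.15174627]
top car 234 [134.  30.] [0.758 0.245 0.561]
top car 38 [320.  52.] [ 0.756 -0.066  0.48 ]
top car 13 [199. 128.] [0.737 0.215 0.157]
scene car 455 [78. 61.] [0.751 0.261 0.556]
scene car 94 [240. 203.] [ 0.671 -0.05   0.089]
scene car 171 [146. 251.] [0.722 0.238 0.152]
scene pot 28 [79. 87.] [0.751 0.268 0.519]
scene pot 25 [ 86. 103.] [0.747 0.267 0.492]
scene pot 383 [254. 212.] [ 0.639 -0.063  0.071]
```

```bash
python3 -m creep '[{"claw":12,"delta_pos":[3,0,-14],"angular":[0,-4,0]},{"claw":12,"delta_pos":[3,0,-14],"angular":[0,-4,0]},{"claw":12,"delta_pos":[0,0,0],"angular":[0,0,0]},{"claw":12,"delta_pos":[0,0,0],"angular":[0,0,0]}]'
python3 look.py d | tail -n +2
python3 - <<'E'
import cv2
a=cv2.imread("pics/scene_d.png")[130:280,150:400];b=cv2.imread("pics/top_d.png")[110:260,200:400]
cv2.imwrite("pics/d.png",cv2.hconcat([cv2.resize(a,(400,300)),cv2.resize(b,(400,300))]))
E
```

```text
time: 14.68
position: [0.4492, -0.0459, 0.3088]
tool_rot: [179.9, 39.9, 2.6]
force: [-0.3, -0.7, -2.6]
grip_width: 0.0215
grip_force: 118.5
mouth [ 0.58081585 -0.04166118  0.15191869]
top car 232 [134.  29.] [0.759 0.245 0.561]
top car 17 [200. 128.] [0.737 0.212 0.156]
scene car 463 [78. 61.] [0.75  0.261 0.555]
scene car 102 [234. 210.] [ 0.682 -0.037  0.072]
scene car 194 [146. 251.] [0.721 0.238 0.151]
scene pot 27 [79. 87.] [0.75  0.268 0.518]
scene pot 24 [ 86. 103.] [0.747 0.267 0.493]
scene pot 364 [256. 212.] [ 0.638 -0.065  0.07 ]
```

View pics/d.png

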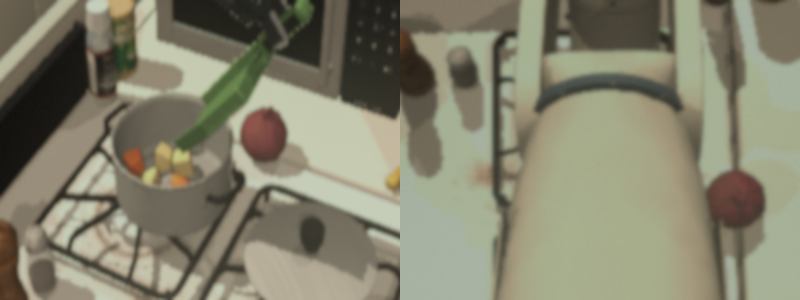

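```bash
python3 -m creep '[{"claw":12,"delta_pos":[-2.6,0,21.2],"angular":[0,6,0]},{"claw":12,"delta_pos":[-2.6,0,21.2],"angular":[0,6,0]},{"claw":12,"delta_pos":[-2.6,0,21.2],"angular":[0,6,0]},{"claw":12,"delta_pos":[-2.6,0,21.2],"angular":[0,6,0]},{"claw":12,"delta_pos":[-2.6,0,21.2],"angular":[0,6,0]}]'
python3 -m creep '[{"claw":12,"delta_pos":[-2.6,0,21.2],"angular":[0,6,0]},{"claw":12,"delta_pos":[-2.6,0,21.2],"angular":[0,6,0]},{"claw":12,"delta_pos":[-2.6,0,21.2],"angular":[0,6,0]},{"claw":12,"delta_pos":[0,0,0],"angular":[0,0,0]}]'
python3 look.py e
python3 -c "
from h import *
print(turn([180,-8,2.6]),to([.4346,.1931,.16]))"
```

```text
time: 15.4
position: [0.3884, -0.0487, 0.2223]
tool_rot: [179.9, 9.7, 2.6]
force: [0.7, 0.4, -2.8]
grip_width: 0.0216
grip_force: 118.4
time: 15.9
position: [0.3735, -0.049, 0.1586]
tool_rot: [180.0, -7.8, 2.6]
force: [-1.2, -0.4, -2.1]
grip_width: 0.022
grip_force: 118.3
{'time': 15.9, 'joints': [-9.1448, -0.8743, 131.1031, 2.3513, 42.15, 76.6162], 'position': [0.3735, -0.049, 0.1586], 'tool_rot': [179.9933, -7.8053, 2.6012], 'force': [-1.2251, -0.4233, -2.0838], 'grip_width': 0.022, 'grip_force': 118.2788}
mouth [ 0.57793537 -0.04145871  0.15041813]
top car 241 [134.  30.] [0.757 0.243 0.561]
top car 47 [320.  53.] [ 0.757 -0.066  0.48 ]
top car 73 [301. 155.] [ 0.685 -0.04   0.073]
top car 48 [280. 169.] [0.65  0.014 0.072]
top car 50 [298. 185.] [ 0.606 -0.034  0.068]
top pot 61 [290. 171.] [ 0.643 -0.012  0.071]
top pot 97 [313. 169.] [ 0.649 -0.07   0.072]
top pot 34 [314. 181.] [ 0.616 -0.074  0.074]
scene car 439 [77. 62.] [0.751 0.262 0.556]
scene car 102 [234. 210.] [ 0.682 -0.036  0.072]
scene car 202 [147. 251.] [0.72  0.238 0.152]
scene pot 21 [78. 87.] [0.751 0.268 0.52 ]
scene pot 21 [ 86. 103.] [0.748 0.266 0.493]
scene pot 344 [255. 212.] [ 0.639 -0.064  0.07 ]
[ 0.06 -0.    0.04] [  67.4 -239.8    9.9]
```

All six chunks (three carrots, three potatoes) measure inside the pan, with tops at about 0.072 m.

```bash
python3 -m creep '[{"claw":12,"delta_pos":[8,-28,1],"angular":[0,0,0]},{"claw":12,"delta_pos":[13,-46,2],"angular":[0,0,0]},{"claw":12,"delta_pos":[13,-46,2],"angular":[0,0,0]},{"claw":12,"delta_pos":[13,-46,2],"angular":[0,0,0]},{"claw":12,"delta_pos":[12,-44,2],"angular":[0,0,0]}]'
python3 -m creep '[{"claw":12,"delta_pos":[8,-30,1],"angular":[0,0,0]},{"claw":12,"delta_pos":[-3,0,20],"angular":[0,0,0]},{"claw":12,"delta_pos":[-5,0,39],"angular":[0,0,0]},{"claw":12,"delta_pos":[-5,0,39],"angular":[0,0,0]},{"claw":12,"delta_pos":[-4,0,26],"angular":[0,0,0]}]'
python3 -m creep '[{"claw":12,"delta_pos":[0,0,0],"angular":[0,0,0]}]'
python3 -c "
from h import *
st();print(turn([180,-8,2.6]),to([.4346,.1931,.0092]))"
```

```text
time: 16.62
position: [0.4291, 0.1658, 0.1602]
tool_rot: [179.9, -8.1, 2.7]
force: [1.1, -1.5, -3.0]
grip_width: 0.0214
grip_force: 118.5
time: 17.25
position: [0.4358, 0.1943, 0.0329]
tool_rot: [179.9, -8.0, 2.7]
force: [0.3, 0.5, -2.8]
grip_width: 0.0217
grip_force: 118.5
time: 17.38
position: [0.4346, 0.1936, 0.0328]
tool_rot: [179.8, -7.9, 2.7]
force: [-0.4, -0.3, -2.2]
grip_width: 0.0218
grip_force: 118.4
{'time': 17.375, 'joints': [26.1924, 22.2436, 125.0615, -7.5593, 25.7364, 120.142], 'position': [0.4346, 0.1936, 0.0328], 'tool_rot': [179.8416, -7.8624, 2.6734], 'force': [-0.356, -0.2727, -2.2342], 'grip_width': 0.0218, 'grip_force': 118.4399}
[0.15 0.14 0.07] [-3.2  0.5 23.3]
```

```bash
python3 -m creep '[{"claw":12,"delta_pos":[-2,0,13],"angular":[0,0,0]},{"claw":12,"delta_pos":[-1,0,8],"angular":[0,0,0]},{"claw":12,"delta_pos":[0,0,3],"angular":[0,0,0]},{"claw":12,"delta_pos":[0,0,0],"angular":[0,0,0]}]'
python3 -m creep '[{"claw":60,"delta_pos":[0,0,0],"angular":[0,0,0]},{"claw":60,"delta_pos":[0,0,0],"angular":[0,0,0]},{"claw":60,"delta_pos":[0,0,0],"angular":[0,0,0]},{"claw":60,"delta_pos":[0,0,-30],"angular":[0,0,0]},{"claw":60,"delta_pos":[0,0,-50],"angular":[0,0,0]}]'
python3 -m creep '[{"claw":60,"delta_pos":[0,0,-50],"angular":[0,0,0]},{"claw":60,"delta_pos":[0,0,-40],"angular":[0,-8,2.6]},{"claw":60,"delta_pos":[0,0,0],"angular":[0,0,0]}]'
python3 - <<'E'
from h import *
st(); p=snapshot("top");w=cloud(p)
hsv=cv2.cvtColor(p["color"],cv2.COLOR_BGR2HSV); g=cv2.inRange(hsv,(40,70,30),(80,255,255))>0
P=w[g&~np.isnan(w).any(2)]; P=P[(P[:,0]<.65)&(P[:,0]>.49)&(P[:,1]>.1)&(P[:,1]<.3)&(P[:,2]>-.01)&(P[:,2]<.06)]
A=np.c_[P[:,:2],np.ones(len(P))];print("board plane",np.linalg.lstsq(A,P[:,2],rcond=None)[0],np.median(P,0))
q=w[(w[...,2]>.07)&(w[...,2]<.14)&(np.hypot(w[...,0]-.385,w[...,1]+.017)<.05)&(w[...,2]>.085)]
if len(q): print("knob",(q.min(0)+q.max(0))/2)
print(to([.385,-.0165,.2]))
E
```

```text
time: 17.88
position: [0.4348, 0.1936, 0.0105]
tool_rot: [180.0, -8.1, 2.7]
force: [-8.1, -0.5, 13.7]
grip_width: 0.0218
grip_force: 121.2
time: 18.5
position: [0.4226, 0.1925, 0.0886]
tool_rot: [179.9, -7.9, 2.7]
force: [1.3, 0.3, 0.3]
grip_width: 0.0599
grip_force: 0.0
time: 18.88
position: [0.414, 0.1936, 0.1814]
tool_rot: [-179.7, -0.3, -0.0]
force: [-0.6, -0.3, -0.2]
grip_width: 0.06
grip_force: 0.0
{'time': 18.875, 'joints': [24.7613, 8.4651, 116.5979, 0.18, 54.5361, 114.6667], 'position': [0.414, 0.1936, 0.1814], 'tool_rot': [-179.6989, -0.3027, -0.0101], 'force': [-0.5565, -0.2946, -0.2439], 'grip_width': 0.06, 'grip_force': 0.0}
board plane [-0.00681817 -0.01886427  0.01361735] [0.56918216 0.19024357 0.0054185 ]
knob [ 0.38719243 -0.01686337  0.09754156]
[-27.7 209.3 -21.7]
```

Board is flat and released. I'll go above the lid next and measure with the wrist camera.

```bash
python3 -m creep '[{"claw":60,"delta_pos":[-7,52,-5],"angular":[-0.3,-0.3,0]},{"claw":60,"delta_pos":[-7,52,-5],"angular":[0,0,0]},{"claw":60,"delta_pos":[-7,52,-5],"angular":[0,0,0]},{"claw":60,"delta_pos":[-7,53,-5],"angular":[0,0,0]},{"claw":60,"delta_pos":[0,0,0],"angular":[0,0,0]}]'
cat > lid.py <<'E'
from h import *
st(); p=snapshot("wrist");w=cloud(p); c=np.array([.385,-.0165])
r=np.hypot(w[...,0]-c[0],w[...,1]-c[1])
K=w[(w[...,2]>.09)&(w[...,2]<.115)&(r<.04)];print("knob",len(K),(K.min(0)+K.max(0))/2,(K.max(0)-K.min(0)),np.percentile(K[:,2],90))
L=w[(w[...,2]>.05)&(w[...,2]<.11)&(r<.12)];print("lid",(L.min(0)+L.max(0))/2,L.max(0)-L.min(0))
print(to([*((K.min(0)+K.max(0))/2)[:2],.078]))
E
python3 lid.py
```

```text
time: 19.55
position: [0.382, -0.0193, 0.1973]
tool_rot: [179.8, 0.3, -0.2]
force: [0.3, 1.6, -0.6]
grip_width: 0.0602
grip_force: 0.0
{'time': 19.55, 'joints': [-2.8946, 0.4726, 123.1, -0.3005, 56.7154, 87.4855], 'position': [0.382, -0.0193, 0.1973], 'tool_rot': [179.7626, 0.2991, -0.2153], 'force': [0.2991, 1.6366, -0.6498], 'grip_width': 0.0602, 'grip_force': 0.0}
knob 1312 [ 0.38701415 -0.01704611  0.09699406] [0.03297006 0.03293947 0.01381843] 0.10194712883338664
lid [ 0.39881357 -0.01726258  0.08025082] [0.21200484 0.18603683 0.05949602]
[  5.3  -1.2 119.3]
```

```bash
python3 -m creep '[{"claw":60,"delta_pos":[5,-2,50],"angular":[0.2,0.3,-0.2]},{"claw":60,"delta_pos":[0,0,45],"angular":[0,0,0]},{"claw":60,"delta_pos":[0,0,23],"angular":[0,0,0]},{"claw":20,"delta_pos":[0,0,0],"angular":[0,0,0]},{"claw":20,"delta_pos":[0,0,0],"angular":[0,0,0]}]' 60
python3 -m creep '[{"claw":20,"delta_pos":[0,0,0],"angular":[0,0,0]},{"claw":20,"delta_pos":[0,0,-8],"angular":[0,0,0]},{"claw":20,"delta_pos":[0,0,-30],"angular":[0,0,0]},{"claw":20,"delta_pos":[0,0,-50],"angular":[0,0,0]},{"claw":20,"delta_pos":[0,0,-50],"angular":[0,0,0]}]'
python3 -m creep '[{"claw":20,"delta_pos":[0,0,-15],"angular":[0,0,0]},{"claw":20,"delta_pos":[0,0,0],"angular":[0,0,0]}]'
python3 - <<'E'
from h import *
st(); 
p=snapshot("wrist");w=cloud(p);cv2.imwrite("pics/w3.png",p["color"])
for n in("top",):
    w=cloud(snapshot(n)); L=w[(w[...,2]>.118)&(w[...,2]<.135)&(np.hypot(w[...,0]-.618,w[...,1]+.042)<.11)]
    # rim circle fit
    A=np.c_[L[:,:2],np.ones(len(L))];x=np.linalg.lstsq(A,(L[:,:2]**2).sum(1),rcond=None)[0];print(n,len(L),"rim c",x[:2]/2,np.sqrt(x[2]+(x[:2]**2).sum()/4),L.min(0),L.max(0))
print(turn([180,0,0]),to([.618,-.042,.22]))
E
```

```text
time: 20.23
position: [0.388, -0.0139, 0.0806]
tool_rot: [-180.0, -0.0, 0.3]
force: [0.4, -0.1, -2.6]
grip_width: 0.0312
grip_force: 59.5
time: 20.85
position: [0.3877, -0.0148, 0.2208]
tool_rot: [-180.0, -0.1, 0.2]
force: [0.4, -0.2, -3.2]
grip_width: 0.0315
grip_force: 60.1
time: 21.1
position: [0.3888, -0.0148, 0.2353]
tool_rot: [-180.0, -0.3, 0.2]
force: [0.4, -0.2, -2.9]
grip_width: 0.0319
grip_force: 60.1
{'time': 21.1, 'joints': [-2.432, -2.1751, 120.1752, 0.0387, 61.7188, 87.3105], 'position': [0.3888, -0.0148, 0.2353], 'tool_rot': [-179.9791, -0.2824, 0.2392], 'force': [0.3793, -0.1538, -2.8546], 'grip_width': 0.0319, 'grip_force': 60.14}
top 497 rim c [ 0.61893692 -0.0412765 ] 0.088255197527729 [ 0.52915465 -0.13198203  0.11801532] [0.70943033 0.04963215 0.13125918]
[-0.03 -0.04  0.25] [230.4  28.3  13.3]
```

```bash
python3 -m creep '[{"claw":20,"delta_pos":[30,4,0],"angular":[0,0,0]},{"claw":20,"delta_pos":[50,6,0],"angular":[0,0,0]},{"claw":20,"delta_pos":[55,7,0],"angular":[0,0,0]},{"claw":20,"delta_pos":[55,7,0],"angular":[0,0,0]},{"claw":20,"delta_pos":[40,4,0],"angular":[0,0,0]}]'
python3 -m creep '[{"claw":20,"delta_pos":[0,0,20],"angular":[0,0,0]},{"claw":20,"delta_pos":[0,0,25],"angular":[0,0,0]},{"claw":20,"delta_pos":[0,0,10],"angular":[0,0,0]},{"claw":20,"delta_pos":[0,0,0],"angular":[0,0,0]}]'
python3 - <<'E'
from h import *
st();print(turn([180,0,0]),to([.6185,-.042,.1566]))
w=cloud(snapshot("top")); L=w[(w[...,2]>.14)&(w[...,2]<.22)&(np.hypot(w[...,0]-.618,w[...,1]+.042)<.11)]; print((L.min(0)+L.max(0))/2,L.max(0)-L.min(0))
E
```

```text
time: 21.82
position: [0.6195, -0.042, 0.2313]
tool_rot: [-180.0, 0.1, 0.2]
force: [0.3, 0.7, -2.5]
grip_width: 0.0317
grip_force: 60.1
time: 22.32
position: [0.6173, -0.0416, 0.1772]
tool_rot: [-180.0, 0.1, 0.3]
force: [0.5, -0.2, -1.4]
grip_width: 0.0314
grip_force: 60.1
{'time': 22.325, 'joints': [-4.0128, 22.8345, 97.1425, 0.0401, 60.1418, 85.7114], 'position': [0.6173, -0.0416, 0.1772], 'tool_rot': [-179.9565, 0.1159, 0.2558], 'force': [0.4645, -0.1757, -1.4448], 'grip_width': 0.0314, 'grip_force': 60.099}
[-0.04  0.12  0.26] [ 1.2  0.4 20.6]
[ 0.66208938 -0.03320623  0.15246085] [0.07427627 0.16778811 0.01710989]
```

```bash
python3 -m creep '[{"claw":20,"delta_pos":[1,0.4,7],"angular":[0,0,0]},{"claw":20,"delta_pos":[0,0,6],"angular":[0,0,0]},{"claw":20,"delta_pos":[0,0,4],"angular":[0,0,0]},{"claw":20,"delta_pos":[0,0,3],"angular":[0,0,0]},{"claw":20,"delta_pos":[0,0,0],"angular":[0,0,0]}]'
python3 -m creep '[{"claw":20,"delta_pos":[0,0,2],"angular":[0,0,0]},{"claw":20,"delta_pos":[0,0,0],"angular":[0,0,0]}]'
```

```text
time: 23.0
position: [0.6191, -0.042, 0.1583]
tool_rot: [-180.0, -0.0, 0.3]
force: [-0.1, 0.8, -2.9]
grip_width: 0.0315
grip_force: 60.1
time: 23.25
position: [0.6193, -0.042, 0.1566]
tool_rot: [-180.0, -0.1, 0.3]
force: [0.1, 0.1, -2.3]
grip_width: 0.0316
grip_force: 60.1
```

```bash
python3 -m creep '[{"claw":20,"delta_pos":[0,0,2],"angular":[0,0,0]},{"claw":20,"delta_pos":[0,0,1.5],"angular":[0,0,0]},{"claw":20,"delta_pos":[0,0,0],"angular":[0,0,0]}]'
```

```text
time: 23.62
position: [0.6195, -0.042, 0.1563]
tool_rot: [-180.0, -0.1, 0.3]
force: [-10.2, 1.1, 24.0]
grip_width: 0.0317
grip_force: 62.9
```

Contact came at the expected seat height, so I'll release and check.

```bash
python3 -m creep '[{"claw":60,"delta_pos":[0,0,-1],"angular":[0,0,0]},{"claw":60,"delta_pos":[0,0,0],"angular":[0,0,0]},{"claw":60,"delta_pos":[0,0,-20],"angular":[0,0,0]},{"claw":60,"delta_pos":[0,0,-40],"angular":[0,0,0]},{"claw":60,"delta_pos":[0,0,-40],"angular":[0,0,0]}]'
python3 -m creep '[{"claw":60,"delta_pos":[0,0,0],"angular":[0,0,0]}]'
python3 - <<'E'
from h import *
st(); p=snapshot("wrist");w=cloud(p);r=np.hypot(w[...,0]-.618,w[...,1]+.042)
K=w[(w[...,2]>.166)&(w[...,2]<.19)&(r<.05)];print("knob",(K.min(0)+K.max(0))/2,np.percentile(K[:,2],90))
L=w[(w[...,2]>.12)&(w[...,2]<.19)&(r<.12)];print("lid",(L.min(0)+L.max(0))/2,L.min(0),L.max(0))
B=L[(np.hypot(L[:,0]-.618,L[:,1]+.042)>.075)]
A=np.c_[B[:,:2]-[.618,-.042],np.ones(len(B))];print("slope",np.linalg.lstsq(A,B[:,2],rcond=None)[0])
cv2.imwrite("pics/w4.png",p["color"]);cv2.imwrite("pics/s9.png",snapshot("scene")["color"])
E
```

```text
time: 24.25
position: [0.6189, -0.0421, 0.2546]
tool_rot: [-180.0, 0.0, 0.3]
force: [0.6, 0.0, 1.4]
grip_width: 0.0601
grip_force: 0.0
time: 24.38
position: [0.6211, -0.0422, 0.2574]
tool_rot: [-180.0, -0.4, 0.3]
force: [-0.5, -0.2, 0.4]
grip_width: 0.0599
grip_force: 0.0
{'time': 24.375, 'joints': [-4.0472, 18.498, 92.6177, 0.0365, 68.5054, 85.6856], 'position': [0.6211, -0.0422, 0.2574], 'tool_rot': [-179.9945, -0.3803, 0.2539], 'force': [-0.4562, -0.2236, 0.4123], 'grip_width': 0.0599, 'grip_force': 0.0}
knob [ 0.62000675 -0.04208609  0.17276567] 0.1781989740562325
lid [ 0.61918346 -0.04211689  0.15338638] [ 0.52565754 -0.13512775  0.12727541] [0.71270937 0.05089398 0.17949734]
slope [-0.00038997 -0.00137306  0.13148144]
```

View pics/s9.png

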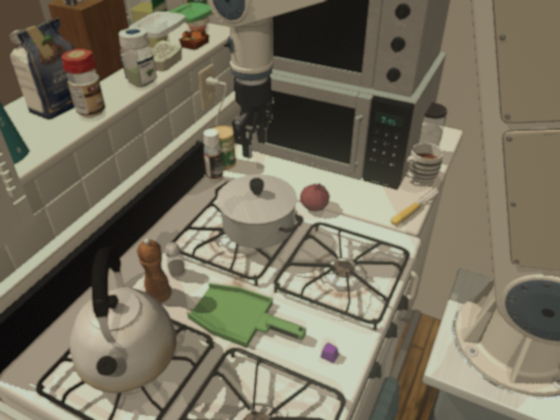

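The lid sits level on the pan (258,210) at the original knob height. The empty board is flat at (240,312), and the shaker, mill and onion haven't moved.

```bash
python3 -c "
from rig import manip
print(manip.sign_off())"
```

```text
the job is handed in; nothing more can be done
None
```

I handed the job in at about 24 s of the 64 s limit, but the sign-off gave no verdict: all six chunks are in the pan, the empty board lies flat and released, the lid is seated level, and the pan, shaker, mill and onion look undisturbed.

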